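# Sample a bearing ball and show two sides of it to the inspection camera

## Task

Lift the steel dish by its handle and, holding it level under the end of the ball feeder's track, push the feeder's paddle fully back with the dish's rim so that one ball, and only one, drops into the dish. Carry the ball in the dish, untouched, to the inspection camera and hold it still for about a second with the ball 95 mm straight in front of the lens, level with the lens, and the handle pointing straight away from it; then, on that spot and with the dish level and the ball staying in its middle, turn the dish a quarter turn anticlockwise as seen from above, so that the camera sees the next side. Finish while still holding the dish there, level and still, with the handle square to the camera's line of sight; put nothing down, drop no ball, and leave the other things on the bench where they are.

Things in the scene. Friction and masses are not known exactly. Their poses are not given: they have to be found in the camera images.
- dish: Inspection dish, bare stainless steel, round, 125 mm across, 20 mm high, flat foot 80 mm across, with one black handle sticking out of its side. Origin at the centre of the underside, z up, x from the handle towards the dish's middle (the handle points along -x). About 0.16 kg; the ball adds 0.11 kg far from the handle, so grip firmly (80 N or more)
- dish_handle (a point): Centre of the dish's handle, where it is gripped: an upright flat bar 60 mm long (66 to 126 mm from the dish's middle), 14 mm thick, 24 mm high (18 to 42 mm above the dish's underside). The point is 96 mm from the dish's axis, 30 mm above its underside. Axes as dish: the bar runs along x and is pinched along y
- dish_center (a point): Lowest point of the dish's hollow, in its middle (inside two scribed circles), 5 mm above the underside and 15 mm below the rim; axes as dish. From here the hollow rises at 9 degrees, then at 20 degrees near the rim, so a ball rolls to the middle while the dish is level. A ball lying there has its centre 20 mm above the dish's underside
- feeder: Ball feeder, fixed: aluminium base 200 x 110 mm and column, up to 0.22 m high, with a rod track sloping down at 12 degrees to its front (-x of its frame); four balls wait in it. Origin at the centre of the base's underside. Balls leave the track's open end at x = -0.087, y = 0 of its frame, underside 140 mm up, at 0.2 m/s towards -x, and drop
- paddle_rest (a point): Middle of the front face of the feeder's paddle at rest, 98 mm above the bench; axes as feeder: it is pushed along +x. Steel with a rubber face, 44 mm wide, 74 to 130 mm up, hung from a shaft 39 mm above this point. Push it with the dish's rim, underside 78 mm up, handle along -x: pushed right back (24 to 28 mm past here, about 4 N), the dish is in place to catch the ball
- gate (a joint): Swing of the paddle: 0 at rest, 0.65 rad at its stop; a spring brings it back. It works a two-pin escapement: between 0.45 and 0.6 rad the front pin drops and frees the first ball while the rear pin holds back the others; once the paddle has returned the next ball moves up. Each full push and return lets out one ball
- ball0_center (a point): Centre of the first ball in the feeder, the one that comes out: polished steel, 30 mm across, 0.11 kg, rolls easily
- ball0: The same first ball; its origin is a point of its surface and turns as it rolls
- ball1_center (a point): Centre of the second ball in the feeder, which must stay in the track (it moves up by one ball's width)
- scope: Side-looking inspection camera, fixed: grey base 130 x 110 mm, steel post 0.23 m high, white camera body, black lens in a black ring light 68 mm across, looking level along -x of this frame. Origin on the bench, 75 mm behind the lens face; z up
- lens (a point): Centre of the front face of the lens and ring light, 125 mm above the bench; axes as scope, so the camera looks along -x
- view_spot (a point): Where the ball's centre belongs: 95 mm straight out from the lens face, 125 mm above the bench (dish's underside then 105 mm up); axes as scope. First look: handle along -x of this frame, straight away from the lens. After the quarter turn anticlockwise as seen from above: handle along -y of this frame
- parts_bin: Bystander: blue plastic bin 150 x 100 x 60 mm with small steel plungers; origin at the centre of its underside
- v_block: Bystander: steel V-block 50 x 45 x 40 mm; origin at the centre of its underside
- ring_gauge: Bystander: dark steel ring 60 mm across, 20 mm high; origin at the centre of its underside
- screwdriver: Bystander: screwdriver 170 mm long, lying; origin at its underside
- parts_pot: Bystander: steel cup 64 mm across, 45 mm high; origin at the centre of its underside
- hex_key: Bystander: L-shaped hex key 100 mm long, lying; origin at its underside
There are look-alikes about, which are no part of the job. Leave any yellow look-alike of the dish alone.

How it is judged (in metres and radians):
On the way, in this order (a step that is already met when the one before it is completed fails the run):
1. one ball lies in the dish, which the gripper holds clear of the bench (horizontal distance between ball0_center and dish_center below 0.03 m and z of ball0_center in the frame of dish_center between 0.005 and 0.03 m and height (world z) of dish_center above 0.04 m and contact force between the fingers and dish above 0.5 N), for 0.3 s.
2. first look: ball held still at the viewing spot (within 20 mm along the line of sight, 15 mm sideways and in height), handle pointing straight away from the lens within 11 degrees (x of ball0_center in the frame of lens between -0.115 and -0.075 m and y of ball0_center in the frame of lens between -0.015 and 0.015 m and z of ball0_center in the frame of lens between -0.015 and 0.015 m and horizontal distance between ball0_center and dish_center below 0.012 m and angle between dish_center's own z axis and vertical below 0.1 rad and contact force between the fingers and dish above 0.5 N and contact force between dish and feeder below 0.1 N and contact force between dish and scope below 0.1 N and height (world z) of dish_center above 0.06 m and linear speed of dish below 0.03 m/s and angular speed of dish below 0.15 rad/s and angle between the x axis of dish_center and the x axis of lens, either way round below 0.2 rad and x of dish_handle in the frame of lens below -0.15 m), for 0.6 s.
3. half-way through the quarter turn, the ball is still in the middle of the level dish and within 40 mm of the viewing spot (distance between ball0_center and view_spot below 0.04 m and horizontal distance between ball0_center and dish_center below 0.02 m and angle between dish_center's own z axis and vertical below 0.17 rad and y of dish_handle in the frame of lens below -0.02 m and contact force between the fingers and dish above 0.5 N and angle between the x axis of dish_center and the x axis of lens, either way round between 0.5 and 1.1 rad), for 0.05 s.
At the end, for the whole second after the job is handed in: Only the gripper holds the dish, still and level (6 degrees), the ball within 12 mm of its middle and at the viewing spot (20 mm along the line of sight, 15 mm sideways and in height), the handle a quarter turn anticlockwise from the first look, along -y of the camera frame (8.5 degrees) (x of ball0_center in the frame of lens between -0.115 and -0.075 m and y of ball0_center in the frame of lens between -0.015 and 0.015 m and z of ball0_center in the frame of lens between -0.015 and 0.015 m and horizontal distance between ball0_center and dish_center below 0.012 m and angle between dish_center's own z axis and vertical below 0.1 rad and contact force between the fingers and dish above 0.5 N and contact force between dish and feeder below 0.1 N and contact force between dish and scope below 0.1 N and height (world z) of dish_center above 0.06 m and linear speed of dish below 0.03 m/s and angular speed of dish below 0.15 rad/s and angle between the x axis of dish_center and the y axis of lens, either way round below 0.15 rad and y of dish_handle in the frame of lens below -0.06 m); the arm keeps its last pose, push and grip.
It fails at once if the ball rolls more than 25 mm from the middle of the dish, or the dish tips by more than 15 degrees, near the viewing spot (distance of ball0_center from where it was at the start of the episode above 0.06 m and distance between dish_center and view_spot below 0.07 m and (horizontal distance between ball0_center and dish_center above 0.025 m or angle between dish_center's own z axis and vertical above 0.26 rad)).
It fails at once if the gripper does not hold the dish while the ball is out of the feeder (distance of ball0_center from where it was at the start of the episode above 0.06 m and contact force between the fingers and dish below 0.05 N).
It fails at once if the fingers touch the ball (contact force between the fingers and ball0 above 0.3 N).
It fails at once if the ball drops onto the bench, or a second ball leaves the feeder (height (world z) of ball0_center below 0.018 m or distance of ball1_center from where it was at the start of the episode above 0.06 m).
It fails at once if another thing on the bench is shifted by more than 30 mm (distance of any of parts_bin, v_block, ring_gauge, screwdriver, parts_pot, hex_key from where it was at the start of the episode above 0.03 m).
It also fails if it takes over 72 s, if anything falls off the work surface, if the arm or the gripper's body presses on something with over 40 N, if the wrist force passes 120 N, or if a joint passes its speed limit or range.

## Robot

A 6-joint arm with a two-finger parallel gripper is mounted at the origin on the work surface. World frame = base frame: x ahead of the robot, y to its left, z up, the work surface at z = 0. Lengths are in mm, angles in degrees, forces in N, time in s.
With the tool pointing down it reaches from about 350 to 850 mm from the base axis. Payload 8.1 kg.
Tool frame: the origin (TCP) lies midway between the tips of the shut fingers; the grasp point (between the pads) lies 19 mm behind it (hold_point_z is the distance from the TCP to the grasp point, in mm); z points along the fingers, y is the direction in which the jaws open and shut (so a half turn about z gives the same grasp; the last joint's range is limited). The gripper opens to 85 mm and grips with 20 to 120 N. Pads are 22 mm wide; open, the fingers measure 114 mm over their backs; the gripper's body (76 mm by 85 mm) begins 54 mm behind the grasp point. The pads swing forward as they close: fully open they stand 13 mm farther back than shut.
Start: joints at [-77.601, 7.471, 85.268, -0, 87.261, -4.893], TCP at [178.364, -572.88, 231.292] pointing down, gripper open.
Joint ranges: [-169.43, 169.43], [-51.17, 129.36], [1.28, 143.12], [-76.62, 256.62], [0, 156.53], [-152.29, 152.29]. Speed limits (degrees/s): [136.94, 136.94, 159.86, 180, 180, 180].

## Interface

Orientations are given as [roll, pitch, yaw] about the fixed x, y, z axes, in that order (R = Rz(yaw) Ry(pitch) Rx(roll)).
In Python, from bench import sense, snapshot, camera_params, hand_in, hold_point_z gives the robot as it stands.
- The arm moves only by the tool servo_tool, never from a script. Its argument "motion" is a list of rows, each a list of 7 numbers: the finger opening in mm, from 0 to 85.4, then the shift along the tool's x, y, z in mm, then the turn, a rotation vector about the tool's x, y, z in rad. A call has 1 to 10 rows; each row shifts and turns the pose as measured when the row begins, along the tool's axes as they then stand; what a row does not reach is not made up. A row lasts 1/10 s, in which the tool goes at most 50 mm and 8.59 degrees, less where a joint would pass 70% of its speed; a pose out of reach is approached as far as the arm can. A call with a gripper value outside its range is refused whole. The fingers move at their own pace and stop on an object; "force" is the grip in N (left out, the last holds). Time passes only in rows, so rows that do not move let the fingers close. It gives the time, the measured TCP pose, the force and the opening at its end, in the units of the state.
- sense(): the state, without advancing time (a new reading comes with each control period).
- snapshot(name): name is "scene" or "top" or "wrist"; returns the picture (480x640x3 uint8, blue, green, red); there is no depth.
- camera_params(name): a dict with "fx", "fy", "cx", "cy" (pixels), "R" (3x3) and "t" (3): a world point X has camera coordinates R X + t; the wrist camera has in their place "tool_from_camera" (4x4, takes a point from camera to tool coordinates, whose origin is the TCP and whose axes are the flange's). Camera axes: x right, y down, z forward; pixel columns grow to the right and rows downward; lengths in mm; the calibration is good to about 2 mm. A picture is of the moment at which its call begins: read the wrist's pose just before it. camera_params takes no time and is no camera call.
- hand_in(): hands the job in, once; it reports no verdict.
The state is a dict: "time": time; "joint_pos": joint angles; "qd": joint speeds; "joint_efforts": joint torques, N m; "tool_pos": TCP position; "tcp_rot": TCP orientation; "ft_force": force on the tool from outside, world axes, zero at the start; "wrist_torque": the same for the moment, N m; "finger_gap": finger opening in mm.
Only numpy, scipy, OpenCV 4.12 (cv2) and the standard library are available. Lean on these libraries where they do the work, as an engineer would, in place of code of your own. Each camera call takes 0.05 s, during which the arm holds its last target. There are 200 camera calls.

## Working session

There is one attempt and no reset: what is moved stays moved. The work goes in short steps, Python scripts to look and compute and a tool call to move; the robot and the scene stay as the last step left them, time stands still between calls to the robot, and variables do not carry over. Pictures are saved under pics/ and viewed, about 8 in all and at most 12, crops included, and the job is handed in when it is done.

Besides the shell and the picture viewer there is one more tool, called after "Request:" as name(argument=value, ...) on one line, values as JSON. servo_tool: Moves the arm, as the interface text tells. Its arguments: {"type":"object","properties":{"motion":{"type":"array"},"force":{"type":"number"}},"required":["motion"]}

```bash
mkdir -p pics; ls; python3 - <<'E'
from bench import *
import cv2,numpy as np
s=sense();print(s)
print(hold_point_z)
for n in("scene","top"):
    im=snapshot(n);cv2.imwrite(f"pics/{n}0.png",im);print(n,camera_params(n))
print(camera_params("wrist"))
E
```

```text
pics
{'time': 0.0, 'joint_pos': array([-7.76020775e+01,  7.51656255e+00,  8.53311183e+01, -1.62619391e-03,
        8.72616400e+01, -4.89278315e+00]), 'qd': array([0.03076206, 0.0646228 , 0.04259381, 0.00811243, 0.05671624,
       0.04964212]), 'joint_efforts': array([ 2.33593317e-03, -5.69399929e+01, -5.00552666e+01, -6.69783572e-05,
        1.46810169e-02, -1.42044149e-05]), 'tool_pos': array([ 178.22399001, -572.32514994,  230.21165153]), 'tcp_rot': array([-1.79890939e+02, -7.70586038e-03,  1.72907775e+01]), 'ft_force': array([-0.80985341,  0.51414983, -0.02132172]), 'wrist_torque': array([ 0.03793639,  0.02281762, -0.00246048]), 'finger_gap': 85.44592285129524}
18.700000000000003
scene {'fx': 447.9964578053935, 'fy': 447.9964578053935, 'cx': 314.8123696304386, 'cy': 243.17058117324578, 'R': array([[ 0.55447904,  0.83205531,  0.01539295],
       [ 0.63495497, -0.41103064, -0.65412996],
       [-0.53794533,  0.37247519, -0.75622553]]), 't': array([-257.51359788, -213.25206741, 1371.46361202])}
top {'fx': 584.935624544352, 'fy': 584.935624544352, 'cx': 317.88650269769784, 'cy': 230.6273950423713, 'R': array([[ 0.00550179, -0.99997961, -0.00324214],
       [-0.99602294, -0.00519164, -0.0889458 ],
       [ 0.08892716,  0.0037186 , -0.99603119]]), 't': array([ -12.62733018,  473.43815197, 1550.89615092])}
{'fx': 380.1489682432921, 'fy': 380.1489682432921, 'cx': 324.58374457006863, 'cy': 241.34465274740646, 'tool_from_camera': array([[-2.38828313e-05, -9.59575452e-01, -2.81451509e-01,
         7.13218712e+01],
       [ 9.99999922e-01,  8.79004994e-05, -3.84542230e-04,
        -8.84981594e-02],
       [ 3.93737012e-04, -2.81451497e-01,  9.59575375e-01,
        -1.40758450e+02],
       [ 0.00000000e+00,  0.00000000e+00,  0.00000000e+00,
         1.00000000e+00]])}
```

View pics/scene0.png

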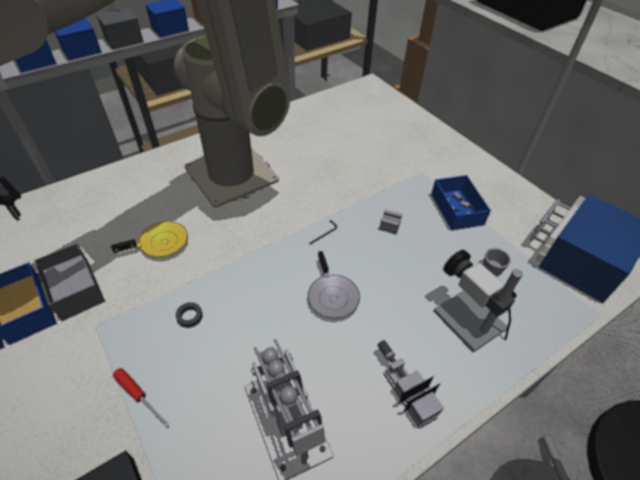

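View pics/top0.png

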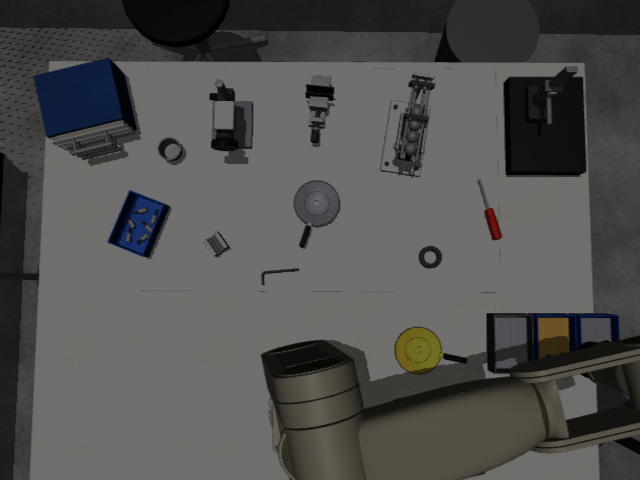

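The scene view shows the steel dish (333,297), feeder (290,410) and scope (475,300). In the top view the dish is at (317,203) with its handle at (306,236), the feeder at (408,140) with its outlet toward the robot, and the scope at (230,125) with its lens toward the robot.

```bash
cat > h.py <<'E'
import cv2,numpy as np
from bench import *
def ray(cam,u,v,z):
    p=camera_params(cam);R=np.array(p["R"]);t=np.array(p["t"])
    c=-R.T@t;d=R.T@np.array([(u-p["cx"])/p["fx"],(v-p["cy"])/p["fy"],1])
    return c+d*(z-c[2])/d[2]
def tri(uv1,uv2):  # scene, top
    A=[];b=[]
    for n,(u,v) in (("scene",uv1),("top",uv2)):
        p=camera_params(n);R=np.array(p["R"]);t=np.array(p["t"]);x=(u-p["cx"])/p["fx"];y=(v-p["cy"])/p["fy"]
        A+= [R[0]-x*R[2],R[1]-y*R[2]];b+=[x*t[2]-t[0],y*t[2]-t[1]]
    return np.linalg.lstsq(np.array(A),np.array(b),rcond=None)[0]
E
python3 - <<'E'
from h import *
t=cv2.imread("pics/top0.png");s=cv2.imread("pics/scene0.png")
a=cv2.resize(t[65:185,370:450],None,fx=5,fy=5,interpolation=cv2.INTER_CUBIC)
b=cv2.resize(t[70:190,195:275],None,fx=5,fy=5,interpolation=cv2.INTER_CUBIC)
im=np.hstack([a,b]);cv2.imwrite("pics/c1.png",cv2.convertScaleAbs(im,alpha=1.8))
a=cv2.resize(s[330:480,235:340],None,fx=3.8,fy=3.8,interpolation=cv2.INTER_CUBIC)
b=cv2.resize(s[240:390,430:535],None,fx=3.8,fy=3.8,interpolation=cv2.INTER_CUBIC)
cv2.imwrite("pics/c2.png",cv2.convertScaleAbs(np.hstack([a,b]),alpha=1.3))
print(ray("top",317,203,20),ray("top",306,236,30),ray("top",300,245,42))
E
```

```text
[548.4911837   -7.28047703  20.        ] [458.13462253  21.53454222  30.        ] [433.20396395  36.94785322  42.        ]
```

View pics/c1.png

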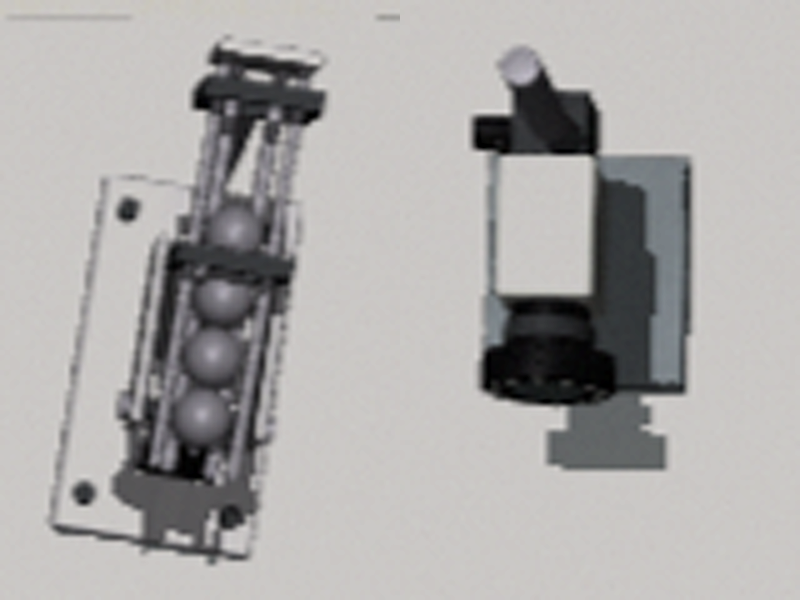

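View pics/c2.png

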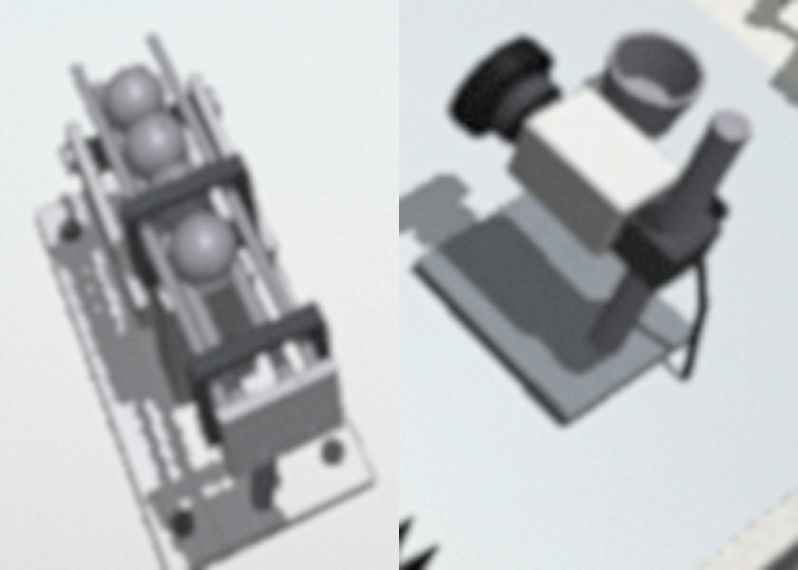

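Crops: in the top view the feeder's four balls run in a line from (410.4,148.4) back to (417.6,110.4), and the base's front edge runs from (380.4,170) to (419.6,176.4). The scope's ring is centred near column 224.6 with its face near row 147. In the scene view the first balls are at (270,355.5) and (275.8,368.2), and the ring is near (560,268).

```bash
python3 - <<'E'
from h import *
np.set_printoptions(precision=1,suppress=True)
for n in("scene","top"):
    p=camera_params(n);print(n,-np.array(p["R"]).T@p["t"])
T=lambda x,y:(370+x/5,65+y/5); T2=lambda x,y:(195+(x-400)/5,70+y/5)
S=lambda x,y:(235+x/3.8,330+y/3.8); S2=lambda x,y:(430+(x-399)/3.8,240+y/3.8)
print("balls");
for a,b in(((133,97),(202,417)),((155,145),(213,356)),((205,247),(238,227))): print(tri(S(*a),T(*b)))
# track axis by planes
print("feeder base top corners z=10")
for c in((52,525),(248,557),(105,178)):print(ray("top",*T(*c),10))
print("back corner scene",ray("scene",*S(375,482),10), "front-left scene",ray("scene",*S(38,212),10))
print("scope base");
for c in((685,390),(690,157)):print(ray("top",*T2(*c),10))
for c in((418,265),(565,420),(700,340)):print(ray("scene",*S2(*c),10))
print("post top",tri(S2(730,128),T2(520,67)))
print("body top corners")
for a,b in(((525,120),(498,297)),((680,190),(597,157)),((622,207),(497,157)) ): print(tri(S2(*a),T2(*b)), ray("top",*T2(*b),155))
print("body top-left/right edges", [ray("top",*T2(*c),150) for c in((498,160),(498,295),(597,160),(597,295))])
print("ring l/r",ray("top",*T2(480,380),125),ray("top",*T2(615,380),125))
# dish & handle
im=cv2.imread("pics/top0.png");g=im[170:260,285:350].astype(int)
bgm=np.median(im[180:260,345:400].reshape(-1,3),0)
m=((g.mean(2)<bgm.mean()-18)).astype(np.uint8)
k=cv2.getStructuringElement(cv2.MORPH_ELLIPSE,(15,15));d=cv2.morphologyEx(m,cv2.MORPH_OPEN,k)
M=cv2.moments(d,True);print("dish px",M["m10"]/M["m00"]+285,M["m01"]/M["m00"]+170,np.sqrt(M["m00"]/np.pi)*2)
u,v=M["m10"]/M["m00"]+285,M["m01"]/M["m00"]+170;D=ray("top",u,v,20);print(D)
b=((g.max(2)<40)).astype(np.uint8);b[:50]=0
ys,xs=np.nonzero(b);print(len(xs),ys.min()+170,ys.max()+170,xs.mean()+285,ys.mean()+170);H=ray("top",xs.mean()+285,ys.mean()+170,40);print(H,H-D,np.degrees(np.arctan2(*(D-H)[1::-1])))
E
```

```text
scene [1016.  -384.2  901.6]
top [ 333.7  -15.9 1586.8]
balls
[ 667.1 -236.7  162.9]
[ 696.3 -241.4  169.1]
[ 756.1 -251.   187.6]
feeder base top corners z=10
[ 641.6 -179.8   10. ]
[ 624.4 -286.7   10. ]
[ 835.9 -209.9   10. ]
back corner scene [ 839.1 -207.6   10. ] front-left scene [ 626.6 -281.    10. ]
scope base
[701.  171.9  10. ]
[831.9 171.1  10. ]
[706.4 177.   10. ]
[830.1 174.8  10. ]
[837.7 282.1  10. ]
post top [807.8 227.9 226.3]
body top corners
[712.9 244.  118.7] [714.  248.8 155. ]
[794.7 209.9 170.2] [785.9 200.6 155. ]
[785.8 246.3 117.4] [785.6 250.8 155. ]
body top-left/right edges [array([785.7, 251.2, 150. ]), array([716.4, 249.7, 150. ]), array([785.9, 201.3, 150. ]), array([716.6, 200.1, 150. ])]
ring l/r [678.9 262.6 125. ] [679.2 193.9 125. ]
dish px 316.11424819435325 204.18253447143795 44.03571081101852
[545.3  -4.9  20. ]
116 222 247 305.41379310344826 235.66379310344826
[458.2  22.9  40. ] [-87.   27.8  20. ] -17.69125879126511
```

Request:
servo_tool(motion=[[85, 32, -35, 0, 0, 0, 0], [85, 32, -35, 0, 0, 0, 0], [85, 32, -35, 0, 0, 0, 0], [85, 32, -35, 0, 0, 0, 0], [85, 32, -35, 0, 0, 0, 0], [85, 32, -35, 0, 0, 0, 0], [85, 32, -35, 0, 0, 0, 0], [85, 32, -35, 0, 0, 0, 0], [85, 32, -35, 0, 0, 0, 0], [85, 32, -35, 0, 0, 0, 0]], force=100)

```text
time: 1.1
tool_pos: [381.9, -130.1, 225.3]
tcp_rot: [-179.4, 0.0, 16.7]
ft_force: [0.8, -0.9, -0.1]
finger_gap: 85.1
```

Request:
servo_tool(motion=[[85, 20, -27, 5, 0, 0, 0.121], [85, 17, -29, 5, 0, 0, 0.121], [85, 13, -31, 5, 0, 0, 0.121], [85, 9, -32, 5, 0, 0, 0.121], [85, 5, -33, 5, 0, 0, 0.121], [85, 0, 0, 0, 0, 0, 0], [85, 0, 0, 0, 0, 0, 0]])

```text
time: 1.8
tool_pos: [440.7, 40.5, 199.1]
tcp_rot: [-179.5, 0.5, -18.9]
ft_force: [-0.1, -0.7, -0.3]
finger_gap: 85.0
```

```bash
cat >> h.py <<'E'
from scipy.spatial.transform import Rotation as Ro
def wray(s,u,v,z):
    p=camera_params("wrist");T=np.array(p["tool_from_camera"])
    R=Ro.from_euler("xyz",s["tcp_rot"],degrees=True).as_matrix()
    c=R@T[:3,3]+s["tool_pos"];d=R@T[:3,:3]@np.array([(u-p["cx"])/p["fx"],(v-p["cy"])/p["fy"],1])
    return c+d*(z-c[2])/d[2]
def wproj(s,X):
    p=camera_params("wrist");T=np.linalg.inv(np.array(p["tool_from_camera"]))
    R=Ro.from_euler("xyz",s["tcp_rot"],degrees=True).as_matrix()
    q=T[:3,:3]@(R.T@(np.array(X)-s["tool_pos"]))+T[:3,3]
    return p["fx"]*q[0]/q[2]+p["cx"],p["fy"]*q[1]/q[2]+p["cy"]
def plan(target,rpy,n,level=True,s=None):
    """rows in tool axes from the measured pose to target TCP pose"""
    s=s or sense();A=Ro.from_euler("xyz",s["tcp_rot"],degrees=True);B=Ro.from_euler("xyz",rpy,degrees=True)
    rv=(A.inv()*B).as_rotvec();d=(np.array(target)-s["tool_pos"])/n
    print("from",s["tool_pos"].round(1),s["tcp_rot"].round(2),"t",s["time"])
    for i in range(n):
        C=A*Ro.from_rotvec(rv*i/n);print(np.round(C.inv().apply(d),1).tolist(),np.round(rv/n,3).tolist())
E
python3 - <<'E'
from h import *
s=sense();im=snapshot("wrist");cv2.imwrite("pics/w1.png",im);print(s["tool_pos"],s["tcp_rot"])
print(wproj(s,[545,-5,20]),wproj(s,[454,24,42]))
E
```

```text
[440.7488175   40.48772986 199.0850965 ] [-179.50310235    0.49340945  -18.932582  ]
(np.float64(338.5429298011917), np.float64(70.93149672951301)) (np.float64(340.64672019100857), np.float64(198.49268022056808))
```

View pics/w1.png

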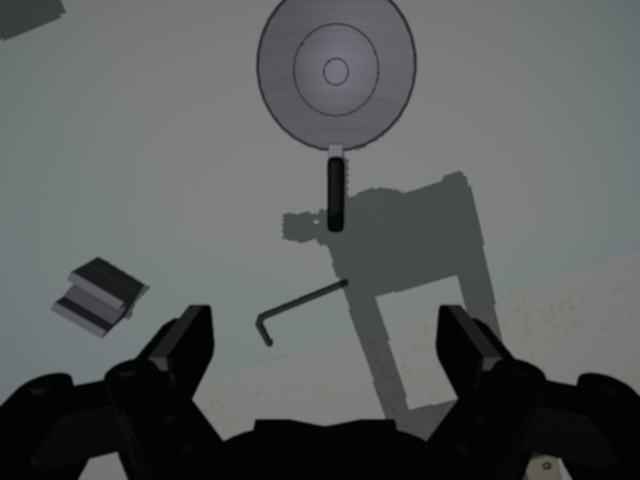

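The wrist view shows the dish's scribed circle centred at (336,71) and the black handle bar running from (336,157) to (335,231). The hex key and V-block are clear of the fingers' path.

```bash
python3 - <<'E'
from h import *
s=sense()
D=wray(s,336,71,5);e1=wray(s,336,158,42);e2=wray(s,335.3,230,42)
print(D,e1,e2,np.hypot(*(e1-e2)[:2]))
d=D-(e1+e2)/2;yaw=np.degrees(np.arctan2(d[1],d[0]));print(d,np.hypot(*d[:2]),yaw)
H=D[:2]-96*np.array([np.cos(np.radians(yaw)),np.sin(np.radians(yaw))]);print("H",H)
H=(H+(e1+e2)[:2]/2)/2;print(H)
plan([*H,60],[180,0,yaw],4)
plan([*H,11],[180,0,yaw],6)
E
```

```text
[547.17286993  -4.26619808   5.        ] [484.80261014  17.35070929  42.        ] [430.83865216  35.998471    42.        ] 57.09507664700155
[ 89.35223879 -30.94078822 -37.        ] 94.55768055513984 -19.099886282406533
H [456.45771202  27.14654018]
[457.13917158  26.91056516]
from [440.7  40.3 199. ] [-179.48    0.5   -18.99] t 1.85
[5.3, 2.1, 34.7] [-0.002, 0.002, 0.0]
[5.2, 2.0, 34.7] [-0.002, 0.002, 0.0]
[5.1, 2.0, 34.7] [-0.002, 0.002, 0.0]
[5.1, 1.9, 34.7] [-0.002, 0.002, 0.0]
from [440.7  40.3 199. ] [-179.48    0.5   -18.99] t 1.85
[3.6, 1.5, 31.3] [-0.001, 0.001, 0.0]
[3.5, 1.4, 31.3] [-0.001, 0.001, 0.0]
[3.5, 1.4, 31.3] [-0.001, 0.001, 0.0]
[3.5, 1.3, 31.3] [-0.001, 0.001, 0.0]
[3.4, 1.3, 31.3] [-0.001, 0.001, 0.0]
[3.4, 1.3, 31.3] [-0.001, 0.001, 0.0]
```

Request:
servo_tool(motion=[[85, 3.5, 1.4, 31, -0.0015, 0.0015, 0], [85, 3.5, 1.4, 31, -0.0015, 0.0015, 0], [85, 3.5, 1.4, 31, -0.0015, 0.0015, 0], [85, 3.5, 1.4, 31, -0.0015, 0.0015, 0], [85, 3.5, 1.4, 26, -0.0015, 0.0015, 0], [85, 3.5, 1.4, 18, -0.0015, 0.0015, 0], [85, 0, 0, 10, 0, 0, 0], [85, 0, 0, 0, 0, 0, 0]])

```text
time: 2.65
tool_pos: [459.0, 17.3, 18.0]
tcp_rot: [180.0, -0.4, -19.0]
ft_force: [-0.0, 0.2, 0.0]
finger_gap: 85.1
```

```bash
python3 -c "
from h import *
plan([457,27,11],[180,0,-19.1],1)"
```

```text
from [459.   17.3  18. ] [179.98  -0.4  -18.95] t 2.65
[-5.0, -8.6, 6.9] [0.0, -0.007, 0.003]
```

Request:
servo_tool(motion=[[85, -5, -8.5, 3, 0, -0.005, 0], [85, 0, 0, 3, 0, 0, 0], [85, 0, 0, 0, 0, 0, 0]])

```text
time: 2.95
tool_pos: [458.5, 27.0, 14.1]
tcp_rot: [-180.0, -0.3, -19.0]
ft_force: [-1.1, 0.3, -0.1]
finger_gap: 84.9
```

```bash
python3 -c "
from h import *
plan([457,27,11],[180,0,-19.1],1)"
```

```text
from [458.5  27.   14.1] [-179.96   -0.27  -18.98] t 2.95
[-1.4, 0.5, 3.1] [-0.001, -0.005, 0.002]
```

Request:
servo_tool(motion=[[85, -1, 0, 3, 0, -0.004, 0], [10, 0, 0, 0, 0, 0, 0], [10, 0, 0, 0, 0, 0, 0], [10, 0, 0, 0, 0, 0, 0], [10, 0, 0, 0, 0, 0, 0], [10, 0, 0, 0, 0, 0, 0], [10, 0, 0, 0, 0, 0, 0], [10, 0, 0, 0, 0, 0, 0]], force=110)

```text
time: 3.75
tool_pos: [459.4, 27.7, 13.3]
tcp_rot: [-179.9, -0.3, -18.9]
ft_force: [0.4, 1.7, 0.3]
finger_gap: 12.4
```

Request:
servo_tool(motion=[[10, 0, 0, -10, 0, 0, 0], [10, 0, 0, -20, 0, 0, 0], [10, 0, 0, -25, 0, 0, 0], [10, 0, 0, -20, 0, 0, 0], [10, 0, 0, -5, 0, 0, 0], [10, 0, 0, 0, 0, 0, 0]])

```text
time: 4.35
tool_pos: [456.1, 27.8, 95.6]
tcp_rot: [-180.0, 0.1, -18.9]
ft_force: [0.4, -0.4, -2.3]
finger_gap: 12.2
```

```bash
python3 -c "
from h import *
plan([471,-207,91],[180,0,-9],10)
s=sense();im=snapshot('wrist');cv2.imwrite('pics/w2.png',im);print(s['ft_force'],s['wrist_torque'])
g=cv2.cvtColor(im,cv2.COLOR_BGR2GRAY)[:330,150:500];b=cv2.GaussianBlur(g,(5,5),0)
print(cv2.HoughCircles(b,cv2.HOUGH_GRADIENT,1,30,param1=80,param2=25,minRadius=8,maxRadius=120))
"
```

```text
from [456.1  27.8  95.6] [-1.7998e+02  8.0000e-02 -1.8920e+01] t 4.35
[9.0, 21.7, 0.4] [-0.0, 0.0, -0.017]
[8.6, 21.9, 0.4] [-0.0, 0.0, -0.017]
[8.3, 22.0, 0.4] [-0.0, 0.0, -0.017]
[7.9, 22.2, 0.4] [-0.0, 0.0, -0.017]
[7.5, 22.3, 0.5] [-0.0, 0.0, -0.017]
[7.1, 22.4, 0.5] [-0.0, 0.0, -0.017]
[6.7, 22.5, 0.5] [-0.0, 0.0, -0.017]
[6.3, 22.7, 0.5] [-0.0, 0.0, -0.017]
[5.9, 22.8, 0.5] [-0.0, 0.0, -0.017]
[5.5, 22.9, 0.5] [-0.0, 0.0, -0.017]
[ 0.39280096 -0.38171359 -2.32948734] [ 0.07672227  0.113135   -0.00660392]
[[[175.5  72.5  91.5]
  [153.5  50.5 118.3]
  [227.5  98.5  34.9]
  [132.5 110.5  34.4]
  [ 88.5 150.5  49.6]]]
```

Request:
servo_tool(motion=[[10, 9, 22, 0, 0, 0, -0.017], [10, 8.6, 22, 0, 0, 0, -0.017], [10, 8.3, 22, 0, 0, 0, -0.017], [10, 7.9, 22, 0, 0, 0, -0.017], [10, 7.5, 22, 0, 0, 0, -0.017], [10, 7, 22, 0, 0, 0, -0.017], [10, 6.7, 22, 0, 0, 0, -0.017], [10, 6.3, 22, 0, 0, 0, -0.017], [10, 5.9, 22, 0, 0, 0, -0.017], [10, 5.5, 15, 0, 0, 0, -0.017]])

```text
time: 5.4
tool_pos: [463.9, -200.2, 78.9]
tcp_rot: [-179.7, 1.4, -8.6]
ft_force: [-1.3, 0.3, -1.9]
finger_gap: 12.5
```

Request:
servo_tool(motion=[[10, 0, 0, 0, 0, 0, 0], [10, 0, 0, 0, 0, 0, 0]])

```text
time: 5.6
tool_pos: [462.2, -201.0, 75.9]
tcp_rot: [-179.6, 1.6, -8.7]
ft_force: [-0.4, -0.4, -1.6]
finger_gap: 12.2
```

```bash
python3 -c "
from h import *
plan([471,-207,91],[180,0,-9],1)
s=sense();im=snapshot('wrist');cv2.imwrite('pics/w3.png',im);print(s['ft_force'],wproj(s,[667,-237,160]))
"
```

```text
from [ 462.2 -201.    75.9] [-179.62    1.59   -8.71] t 5.6
[9.2, 4.5, -15.3] [-0.007, 0.028, 0.005]
[-0.43308152 -0.35277293 -1.60551286] (np.float64(459.0223065299689), np.float64(-4664.396052705164))
```

View pics/w3.png

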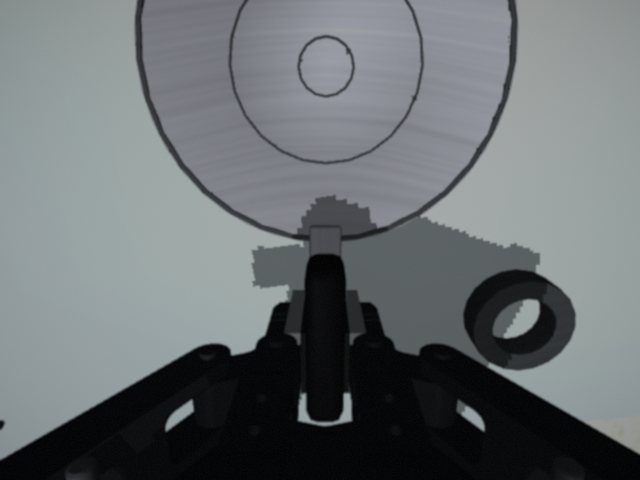

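The dish is held, with its scribed centre at (326,66) and the ring gauge well below it. The feeder is out of the wrist view. The arm sags about 1.5 mm and 0.1° per row, so I will compensate for that.

```bash
cat >> h.py <<'E'
def dishc(s,u,v,zrel=-8.3): # dish centre in tool frame; bottom of hollow is 8.3 below TCP
    X=wray(s,u,v,s["tool_pos"][2]+zrel);R=Ro.from_euler("xyz",s["tcp_rot"],degrees=True)
    return X,R.inv().apply(X-s["tool_pos"])
E
python3 -c "
from h import *
s=sense();print(dishc(s,326,66))
# left/right rim extents -> width check
print(wray(s,137,30,s['tool_pos'][2]+6.7)-wray(s,517,30,s['tool_pos'][2]+6.7))
plan([471,-207,91.3],[180,0,-9],3)"
```

```text
(array([ 553.75369242, -215.2756521 ,   67.59916371]), array([92.99532534,  0.48046575,  5.69576342]))
[ 17.92851909 116.14513223   0.        ]
from [ 462.1 -200.8   75.9] [-179.63    1.6    -8.69] t 5.65
[3.1, 1.6, -5.2] [-0.002, 0.009, 0.002]
[3.2, 1.6, -5.2] [-0.002, 0.009, 0.002]
[3.2, 1.6, -5.2] [-0.002, 0.009, 0.002]
```

Request:
servo_tool(motion=[[10, 4, 2, -6.7, -0.002, 0.011, 0.002], [10, 4, 2, -6.7, -0.002, 0.011, 0.002], [10, 4, 2, -6.7, -0.002, 0.011, 0.002], [10, 0.8, 0.4, -1.5, 0, 0.002, 0], [10, 0.8, 0.4, -1.5, 0, 0.002, 0]])

```text
time: 6.15
tool_pos: [476.0, -207.8, 100.6]
tcp_rot: [-180.0, -0.7, -8.9]
ft_force: [-0.7, -0.3, -1.9]
finger_gap: 12.4
```

```bash
python3 -c "
from h import *
plan([471,-207,91.3],[180,0,-9],1)
cv2.imwrite('pics/t2.png',snapshot('top'));cv2.imwrite('pics/s2.png',snapshot('scene'));print(sense()['ft_force'])"
```

```text
from [ 476.  -207.8  100.6] [-179.97   -0.69   -8.92] t 6.15
[-5.1, -0.0, 9.3] [-0.0, -0.012, 0.001]
[-0.64816196  0.49674084 -1.0288332 ]
```

Request:
servo_tool(motion=[[10, -3, 0, 5, 0, -0.007, 0], [10, 0, 0, 3, 0, -0.003, 0], [10, 0, 0, 0, 0, 0, 0]])

```text
time: 6.55
tool_pos: [472.4, -207.2, 91.4]
tcp_rot: [-180.0, -0.0, -8.9]
ft_force: [-0.4, 0.1, -1.9]
finger_gap: 12.5
```

Request:
servo_tool(motion=[[10, 0, 0, 0, 0, 0, 0], [10, 0, 0, 0, 0, 0, 0]])

```text
time: 6.75
tool_pos: [471.9, -207.0, 90.6]
tcp_rot: [-179.9, 0.1, -8.9]
ft_force: [0.6, 0.4, -1.9]
finger_gap: 12.2
```

```bash
python3 -c "
from h import *
s=sense();print(s['tool_pos'],s['tcp_rot'],s['ft_force'])
a=cv2.imread('pics/t2.png')[60:240,360:480];b=cv2.imread('pics/s2.png')[220:480,200:375]
a=cv2.resize(a,None,fx=3.3,fy=3.3,interpolation=2);b=cv2.resize(b,None,fx=594/260,fy=594/260,interpolation=2)
cv2.imwrite('pics/c3.png',cv2.convertScaleAbs(np.hstack([a,b]),alpha=1.4));print(a.shape,b.shape)"
```

```text
[ 471.89728689 -206.96002011   90.58019213] [-1.79933584e+02  6.28738033e-02 -8.93436197e+00] [ 0.55431602  0.35431923 -1.93211501]
(594, 396, 3) (594, 400, 3)
```

View pics/c3.png

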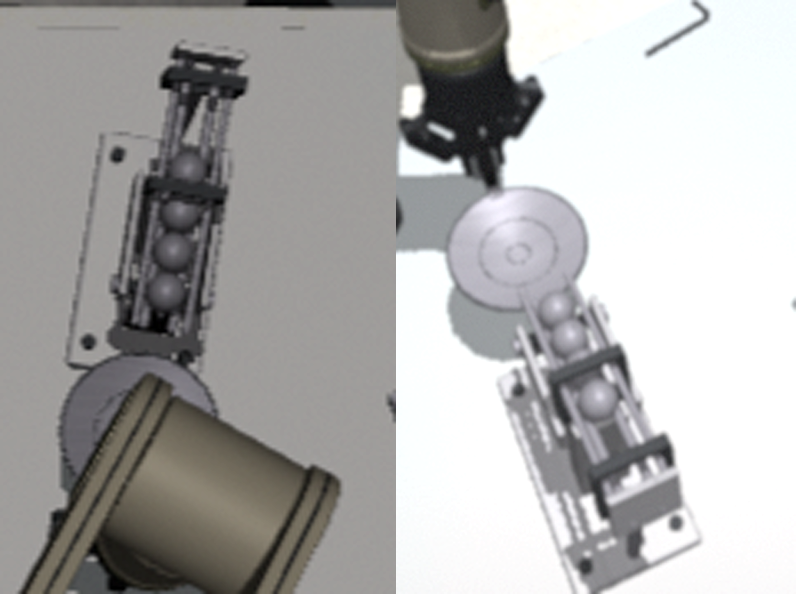

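The top view shows the dish directly in front of the feeder's paddle on the balls' line, and the scene view agrees. Next I advance gently.

Request:
servo_tool(motion=[[10, 6, 0, -0.6, 0, 0, 0], [10, 6, 0, -0.6, 0, 0, 0], [10, 5, 0, -0.5, 0, 0, 0], [10, 2, 0, -0.4, 0, 0, 0], [10, 0.4, 0, -0.4, 0, 0, 0]])

```text
time: 7.25
tool_pos: [493.4, -210.4, 93.5]
tcp_rot: [-179.9, 0.0, -8.9]
ft_force: [0.2, -0.4, -3.4]
finger_gap: 12.5
```

Request:
servo_tool(motion=[[10, 2, 0, -0.4, 0, 0, 0], [10, 2, 0, -0.4, 0, 0, 0], [10, 0.4, 0, -0.4, 0, 0, 0]])

```text
time: 7.55
tool_pos: [498.0, -211.1, 94.8]
tcp_rot: [-179.9, 0.0, -8.9]
ft_force: [-0.5, 0.2, -1.6]
finger_gap: 12.1
```

Request:
servo_tool(motion=[[10, 2, 0, -0.4, 0, 0, 0], [10, 2, 0, -0.4, 0, 0, 0], [10, 0.4, 0, -0.4, 0, 0, 0]])

```text
time: 7.85
tool_pos: [502.6, -211.9, 96.1]
tcp_rot: [-179.9, 0.0, -8.9]
ft_force: [0.5, 0.2, -1.5]
finger_gap: 12.3
```

Request:
servo_tool(motion=[[10, 2, 0, 2, 0, 0, 0], [10, 2, 0, 2, 0, 0, 0], [10, 0.4, 0, 0, 0, 0, 0]])

```text
time: 8.15
tool_pos: [507.0, -212.6, 91.8]
tcp_rot: [-179.9, 0.1, -8.9]
ft_force: [-1.5, 1.2, -1.8]
finger_gap: 12.4
```

Request:
servo_tool(motion=[[10, 2, 0, 0, 0, 0, 0], [10, 2, 0, 0, 0, 0, 0], [10, 0.4, 0, 0, 0, 0, 0]])

```text
time: 8.45
tool_pos: [511.0, -213.2, 91.4]
tcp_rot: [-179.9, 0.2, -8.9]
ft_force: [-1.6, -1.1, -1.5]
finger_gap: 12.3
```

Request:
servo_tool(motion=[[10, 2, 0, 0, 0, 0, 0], [10, 2, 0, 0, 0, 0, 0], [10, 0.4, 0, 0, 0, 0, 0]])

```text
time: 8.75
tool_pos: [515.5, -213.9, 91.2]
tcp_rot: [-179.9, 0.2, -9.0]
ft_force: [-2.5, 0.1, -1.5]
finger_gap: 12.2
```

Request:
servo_tool(motion=[[10, 3, 0, 0, 0, 0, 0], [10, 4, 0, 0, 0, 0, 0], [10, 4, 0, 0, 0, 0, 0], [10, 2, 0, 0, 0, 0, 0], [10, 0.4, 0, 0, 0, 0, 0]])

```text
time: 9.25
tool_pos: [529.0, -215.8, 90.4]
tcp_rot: [-179.9, 0.3, -8.9]
ft_force: [-3.9, -0.0, -1.8]
finger_gap: 12.3
```

```bash
python3 -c "
from h import *
s=sense();im=snapshot('wrist');cv2.imwrite('pics/w4.png',im);print(s['tool_pos'],s['tcp_rot'],s['ft_force'],s['wrist_torque'])
cv2.imwrite('pics/s4.png',snapshot('scene'))
a=cv2.imread('pics/s2.png')[330:400,250:310];b=cv2.imread('pics/s4.png')[330:400,250:310];print(cv2.absdiff(a,b).mean())"
```

```text
[ 528.97868764 -215.83803979   90.42715593] [-179.89583799    0.340818     -8.94600347] [-3.92074708 -0.01547355 -1.81859609] [ 0.04299907  0.73708149 -0.05167868]
14.871904761904762
```

Request:
servo_tool(motion=[[10, 1.5, 0, 0, 0, -0.003, 0], [10, 1.5, 0, 0, 0, -0.002, 0], [10, 0.5, 0, -0.3, 0, 0, 0], [10, 0.3, 0, -0.3, 0, 0, 0]])

```text
time: 9.75
tool_pos: [531.7, -215.9, 89.7]
tcp_rot: [-179.8, 0.8, -8.9]
ft_force: [-2.9, 1.1, -4.3]
finger_gap: 12.4
```

```bash
python3 -c "
from h import *
s=sense();im=snapshot('wrist');cv2.imwrite('pics/w5.png',im);print(s['tool_pos'],s['tcp_rot'],s['ft_force'],s['wrist_torque'])
cv2.imwrite('pics/s5.png',snapshot('scene'))
a=cv2.imread('pics/s4.png');b=cv2.imread('pics/s5.png');print(cv2.absdiff(a,b)[330:400,250:310].mean())
w=cv2.imread('pics/w4.png');print(cv2.absdiff(w,im)[:230,150:500].mean())
cv2.imwrite('pics/c5.png',np.hstack([cv2.resize(b[240:440,200:340],None,fx=2.5,fy=2.5),cv2.resize(im,None,fx=.68,fy=.68)[:, :][0:326].copy() if 0 else cv2.resize(im,(435,500))]))"
```

```text
[ 531.74382368 -215.91564856   89.6876875 ] [-179.84723178    0.79617939   -8.94956485] [-2.94473252  1.12896844 -4.3123082 ] [ 0.09755997  0.87917294 -0.02435434]
4.5091269841269845
10.847300207039337
```

View pics/c5.png

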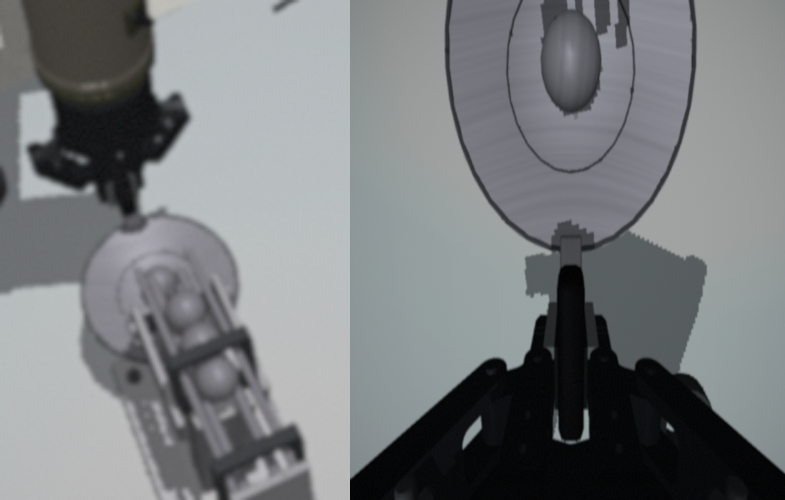

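One ball lies in the dish's middle (wrist view at about (570,60) in the crop, inside the larger scribed circle), and three balls remain in the track. I retract smoothly.

Request:
servo_tool(motion=[[10, -2, 0, -1, 0, 0.004, 0], [10, -4, 0, -1, 0, 0.004, 0], [10, -6, 0, -1, 0, 0.003, 0], [10, -8, 0, -1, 0, 0.002, 0], [10, -8, 0, -1, 0, 0.002, 0], [10, -8, 0, -1, 0, 0, 0], [10, -8, 0, -1, 0, 0, 0], [10, -6, 0, -1, 0, 0, 0], [10, -4, 0, -1, 0, 0, 0], [10, -2, 0, -1, 0, 0, 0]])

```text
time: 10.85
tool_pos: [473.3, -207.1, 102.5]
tcp_rot: [-179.9, -0.5, -9.0]
ft_force: [0.1, -0.4, -3.4]
finger_gap: 12.4
```

```bash
cat >> h.py <<'E'
def ball(s,im):
    """ball seen by wrist camera vs dish circle: print offset in tool frame"""
    pass
E
python3 -c "
from h import *
plan([478,-10,115],[180,0,-5],12)
s=sense();print(s['ft_force'],s['wrist_torque'])"
```

```text
from [ 473.3 -207.1  102.5] [-179.93   -0.5    -8.95] t 10.85
[-2.2, -16.3, -1.0] [-0.0, -0.001, -0.006]
[-2.1, -16.3, -1.0] [-0.0, -0.001, -0.006]
[-2.0, -16.3, -1.0] [-0.0, -0.001, -0.006]
[-1.9, -16.3, -1.0] [-0.0, -0.001, -0.006]
[-1.8, -16.3, -1.0] [-0.0, -0.001, -0.006]
[-1.7, -16.3, -1.0] [-0.0, -0.001, -0.006]
[-1.6, -16.4, -1.0] [-0.0, -0.001, -0.006]
[-1.5, -16.4, -1.0] [-0.0, -0.001, -0.006]
[-1.4, -16.4, -1.0] [-0.0, -0.001, -0.006]
[-1.3, -16.4, -1.0] [-0.0, -0.001, -0.006]
[-1.2, -16.4, -1.0] [-0.0, -0.001, -0.006]
[-1.1, -16.4, -1.0] [-0.0, -0.001, -0.006]
[ 0.11403177 -0.39134616 -3.3639583 ] [ 0.02423527  0.247299   -0.01270319]
```

Request:
servo_tool(motion=[[10, -1, -3, -0.5, 0, -0.001, -0.002], [10, -1, -6, -0.5, 0, -0.001, -0.004], [10, -2, -9, -1, 0, -0.001, -0.005], [10, -2, -12, -1, 0, -0.001, -0.005], [10, -2, -15, -1, 0, -0.001, -0.005], [10, -2, -15, -1, 0, -0.001, -0.005], [10, -2, -15, -1, 0, -0.001, -0.005], [10, -2, -15, -1, 0, 0, -0.005], [10, -2, -15, -1, 0, 0, -0.005], [10, -2, -15, -1, 0, 0, -0.005]])

```text
time: 11.85
tool_pos: [471.1, -74.4, 112.3]
tcp_rot: [-179.9, -0.1, -6.0]
ft_force: [0.7, 0.8, -2.9]
finger_gap: 12.5
```

Request:
servo_tool(motion=[[10, -1, -15, -1, 0, 0, -0.005], [10, -1, -15, -1, 0, 0, -0.005], [10, -1, -15, -1, 0, 0, -0.005], [10, -1, -15, -1, 0, 0, -0.005], [10, -1, -15, -1, 0, 0, -0.005], [10, -1, -15, -1, 0, 0, -0.005], [10, -1, -15, -1, 0, 0, -0.005]])

```text
time: 12.55
tool_pos: [470.5, 44.6, 120.0]
tcp_rot: [-179.7, -0.0, -3.5]
ft_force: [0.5, 0.1, -2.9]
finger_gap: 12.2
```

```bash
python3 -c "
from h import *
plan([488.5,227,118.3],[180,0,0],10)
s=sense();print(s['ft_force'],s['wrist_torque'])"
```

```text
from [470.5  44.6 120. ] [-1.7975e+02 -3.0000e-02 -3.5000e+00] t 12.55
[0.7, -18.3, 0.2] [-0.0, -0.0, -0.006]
[0.8, -18.3, 0.2] [-0.0, -0.0, -0.006]
[0.9, -18.3, 0.2] [-0.0, -0.0, -0.006]
[1.0, -18.3, 0.2] [-0.0, -0.0, -0.006]
[1.1, -18.3, 0.2] [-0.0, -0.0, -0.006]
[1.2, -18.3, 0.2] [-0.0, -0.0, -0.006]
[1.4, -18.3, 0.2] [-0.0, -0.0, -0.006]
[1.5, -18.3, 0.2] [-0.0, -0.0, -0.006]
[1.6, -18.3, 0.2] [-0.0, -0.0, -0.006]
[1.7, -18.2, 0.2] [-0.0, -0.0, -0.006]
[ 0.49821528  0.06802092 -2.86651253] [-0.03595462  0.27012902 -0.0528737 ]
```

Request:
servo_tool(motion=[[10, 0.5, -15, 0.2, 0, 0, -0.005], [10, 0.5, -15, 0.2, 0, 0, -0.005], [10, 0.5, -15, 0.2, 0, 0, -0.005], [10, 0.5, -15, 0.2, 0, 0, -0.005], [10, 0.5, -15, 0.2, 0, 0, -0.005], [10, 0.5, -15, 0.2, 0, 0, -0.005], [10, 0.5, -15, 0.2, 0, 0, -0.005], [10, 0.5, -12, 0.2, 0, 0, -0.004], [10, 0.5, -9, 0.2, 0, 0, -0.003], [10, 0.5, -6, 0.2, 0, 0, -0.002]])

```text
time: 13.55
tool_pos: [473.9, 194.5, 119.0]
tcp_rot: [-179.6, 0.1, -0.2]
ft_force: [-0.3, 0.4, -3.3]
finger_gap: 12.4
```

Request:
servo_tool(motion=[[10, 1, -4, 0, 0, 0, 0], [10, 0.5, -2, 0, 0, 0, 0], [10, 0, 0, 0, 0, 0, 0]])

```text
time: 13.85
tool_pos: [475.4, 201.4, 118.9]
tcp_rot: [-179.6, 0.1, -0.1]
ft_force: [-0.8, -0.1, -2.9]
finger_gap: 12.3
```

```bash
python3 -c "
from h import *
plan([488.5,227,118.3],[180,0,0],5)
s=sense();im=snapshot('wrist');cv2.imwrite('pics/w6.png',im);print(s['ft_force'],s['wrist_torque'])
a=snapshot('scene')[150:400,270:570];cv2.imwrite('pics/s6.png',a);b=snapshot('top');cv2.imwrite('pics/t6.png',b)
cv2.imwrite('pics/c6.png',np.hstack([cv2.resize(a,(480,400)),cv2.resize(im[:,60:560],(320,400))]))"
```

```text
from [475.4 201.4 118.9] [-1.7961e+02  7.0000e-02 -1.4000e-01] t 13.85
[2.6, -5.1, 0.1] [-0.001, 0.0, -0.001]
[2.6, -5.1, 0.1] [-0.001, 0.0, -0.001]
[2.6, -5.1, 0.1] [-0.001, 0.0, -0.001]
[2.6, -5.1, 0.1] [-0.001, 0.0, -0.001]
[2.6, -5.1, 0.1] [-0.001, 0.0, -0.001]
[-0.79215356 -0.11769635 -2.94276841] [-0.01351733  0.26350454 -0.05634066]
```

View pics/c6.png

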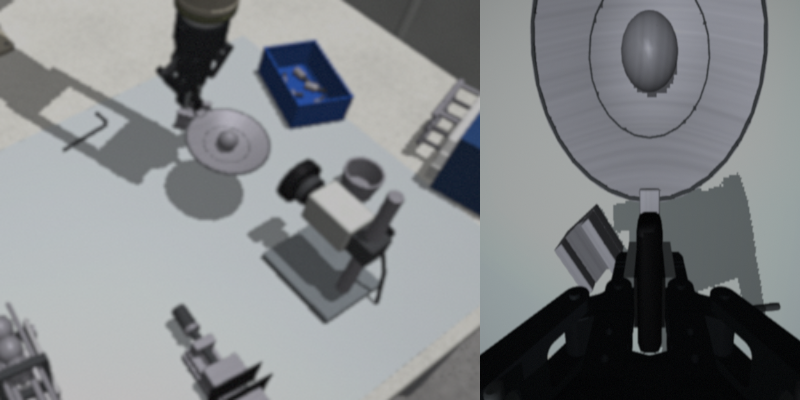

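Ball sits in the dish's middle, the dish is level, and the handle points away from the lens. I'll check the lens estimate by projecting its rim into the first pictures.

```bash
python3 -c "
from h import *
def pr(n,X):
    p=camera_params(n);q=np.array(p['R'])@X+p['t'];return np.array([p['fx']*q[0]/q[2]+p['cx'],p['fy']*q[1]/q[2]+p['cy']])
t=np.linspace(0,6.28,73)
for x in (672,677,682):
    P=np.array([pr('scene',np.array([x,227.5+34*np.cos(a),125+34*np.sin(a)])) for a in t]);P=(P-[430,240])*3.8+[399,0]
    Q=np.array([pr('top',np.array([x,227.5+34*np.cos(a),125+34*np.sin(a)])) for a in t]);Q=(Q-[195,70])*5+[400,0]
    print(x,P.min(0),P.max(0),'top',Q.min(0),Q.max(0))
c=cv2.imread('pics/c1.png')[330:440,440:640].max(2)
ys,xs=np.nonzero(c<75);print('top ring',xs.min()+440,xs.max()+440,ys.max()+330)
c=cv2.imread('pics/c2.png')[20:150,405:530].max(2)
ys,xs=np.nonzero(c<75);print('scene ring',xs.min()+405,ys.min()+20,ys.max()+20, ys[xs==xs.min()].mean()+20)
"
```

```text
672 [438.58264504  32.63544249] [526.45651512 120.16537122] top [480.66664484 378.03481379] [616.06437512 408.59839908]
677 [444.62331798  38.18599074] [532.69263767 125.79761965] top [480.88112055 368.14457948] [616.23688623 399.13955188]
682 [450.693811    43.76697592] [538.96237753 131.45990992] top [481.09546757 358.26039398] [616.40929463 389.68623218]
top ring 482 639 405
scene ring 453 40 141 109.0
```

Request:
servo_tool(motion=[[10, 1, -2, 0, 0, 0, 0], [10, 2, -4, 0, -0.001, 0, 0], [10, 2, -5, 0, -0.002, 0, 0], [10, 2, -5, 0, -0.002, 0, 0], [10, 2, -4, 0, -0.001, 0, 0], [10, 1, -2, 0, -0.001, 0, 0], [10, 1, -1, 0, 0, 0, 0], [10, 0, 0, 0, 0, 0, 0]])

```text
time: 14.8
tool_pos: [487.8, 225.7, 119.0]
tcp_rot: [180.0, 0.1, -0.2]
ft_force: [-0.2, -0.6, -3.1]
finger_gap: 12.3
```

```bash
python3 -c "
from h import *
plan([488.5,227.5,118.3],[180,0,0],1)"
```

```text
from [487.8 225.7 119. ] [ 1.7996e+02  7.0000e-02 -2.3000e-01] t 14.8
[0.7, -1.9, 0.7] [0.001, 0.001, -0.004]
```

Excellent; hold still there, then check the ball.

Request:
servo_tool(motion=[[10, 0.3, -1, 0, 0, 0, -0.002], [10, 0, -0.3, 0, 0, 0, 0], [10, 0, 0, 0, 0, 0, 0], [10, 0, 0, 0, 0, 0, 0], [10, 0, 0, 0, 0, 0, 0], [10, 0, 0, 0, 0, 0, 0], [10, 0, 0, 0, 0, 0, 0], [10, 0, 0, 0, 0, 0, 0], [10, 0, 0, 0, 0, 0, 0], [10, 0, 0, 0, 0, 0, 0]])

```text
time: 15.8
tool_pos: [487.9, 226.5, 118.9]
tcp_rot: [179.9, 0.1, -0.1]
ft_force: [-0.3, -0.4, -2.9]
finger_gap: 12.2
```

Request:
servo_tool(motion=[[10, 0, 0, 0, 0, 0, 0], [10, 0, 0, 0, 0, 0, 0], [10, 0, 0, 0, 0, 0, 0], [10, 0, 0, 0, 0, 0, 0], [10, 0, 0, 0, 0, 0, 0], [10, 0, 0, 0, 0, 0, 0], [10, 0, 0, 0, 0, 0, 0]])

```text
time: 16.5
tool_pos: [487.9, 226.5, 118.9]
tcp_rot: [179.9, 0.1, -0.1]
ft_force: [-0.3, 0.0, -1.5]
finger_gap: 12.3
```

```bash
python3 -c "
from h import *
s=sense();im=snapshot('wrist');cv2.imwrite('pics/w7.png',im);print(s['tool_pos'],s['tcp_rot'],s['ft_force'],s['qd'].round(2))
for h,nm in((20-13.3,'ball'),):
    g=cv2.medianBlur(cv2.cvtColor(im,cv2.COLOR_BGR2GRAY),5)
    c=cv2.HoughCircles(g[:200,200:450],cv2.HOUGH_GRADIENT,1,60,param1=80,param2=15,minRadius=28,maxRadius=60)
    print(c)
    for u,v,r in c[0]:
        print(wray(s,u+200,v,s['tool_pos'][2]+h),r)
"
```

```text
[487.93819498 226.50625193 118.90255017] [ 1.79943936e+02  7.90198567e-02 -1.35634481e-01] [-0.2717293   0.01598014 -1.49148862] [ 0.06  0.09 -0.07 -0.1   0.07 -0.  ]
[[[129.5  60.5  50.5]
  [ 33.5 163.5  37.2]
  [163.5 114.5  35.1]
  [210.5 157.5  45.1]]]
[580.67454757 224.77840503 125.60255017] 50.5
[548.1270755  257.99382496 125.60255017] 37.2
[564.13342974 213.38454139 125.60255017] 35.1
[550.01311605 196.79464132 125.60255017] 45.1
```

Request:
servo_tool(motion=[[10, 0, 1, 0, 0, 0, -0.01], [10, 0, 1.9, 0, 0, 0, -0.02], [10, 0.1, 2.8, 0, 0, 0, -0.03], [10, 0.1, 3.3, 0, 0, 0, -0.035], [10, 0.1, 3.3, 0, 0, 0, -0.035], [10, 0.1, 3.3, 0, 0, 0, -0.035], [10, 0.1, 3.3, 0, 0, 0, -0.035], [10, 0.1, 3.3, 0, 0, 0, -0.035]])

```text
time: 17.35
tool_pos: [490.8, 203.1, 118.9]
tcp_rot: [179.9, 0.1, 14.3]
ft_force: [0.3, 0.1, -3.2]
finger_gap: 12.4
```

```bash
cat >> h.py <<'E'
C0=np.array([581.3,226.5])
def turn():
    s=sense();y=np.radians(s["tcp_rot"][2]);c=s["tool_pos"][:2]+93.3*np.array([np.cos(y),np.sin(y)])+.5*np.array([np.sin(y),-np.cos(y)])
    R=Ro.from_euler("xyz",s["tcp_rot"],degrees=True);e=np.r_[C0-c,118.5-s["tool_pos"][2]]
    t=(R.inv()*Ro.from_euler("xyz",[180,0,s["tcp_rot"][2]],degrees=True)).as_rotvec()
    print(s["time"],"centre",c.round(1),"corr tool",R.inv().apply(e).round(1),"tilt",t.round(4),"yaw",s["tcp_rot"][2].round(2))
E
python3 -c "from h import *;turn()"
```

```text
17.35 centre [581.4 225.7] corr tool [ 0.1 -0.8  0.4] tilt [0.001  0.0017 0.    ] yaw 14.3
```

Tracking is very good; continue.

Request:
servo_tool(motion=[[10, 0.1, 3.2, 0, 0, 0, -0.035], [10, 0.1, 3.2, 0, 0, 0, -0.035], [10, 0.1, 3.2, 0, 0, 0, -0.035], [10, 0.1, 3.2, 0, 0, 0, -0.035], [10, 0.1, 3.2, 0, 0, 0, -0.035], [10, 0.1, 3.2, 0, 0, 0, -0.035], [10, 0.1, 3.2, 0, 0, 0, -0.035], [10, 0.1, 3.2, 0, 0, 0, -0.035], [10, 0.1, 3.2, 0, 0, 0, -0.035], [10, 0.1, 3.2, 0, 0, 0, -0.035]])

```text
time: 18.35
tool_pos: [505.1, 171.0, 119.0]
tcp_rot: [179.9, 0.2, 35.8]
ft_force: [0.8, -0.0, -3.3]
finger_gap: 12.5
```

```bash
python3 -c "from h import *;turn()"
```

```text
18.35 centre [581.  225.2] corr tool [ 0.9 -0.9  0.5] tilt [0.0017 0.0028 0.    ] yaw 35.83
```

Request:
servo_tool(motion=[[10, 0.2, 3.2, 0, 0, 0.0005, -0.035], [10, 0.2, 3.2, 0, 0, 0.0005, -0.035], [10, 0.2, 3.2, 0, 0, 0.0005, -0.035], [10, 0.2, 3.2, 0, 0, 0.0005, -0.035], [10, 0.2, 3.2, 0, 0, 0, -0.035], [10, 0.2, 3.2, 0, 0, 0, -0.035], [10, 0.2, 3.2, 0, 0, 0, -0.035], [10, 0.2, 3.2, 0, 0, 0, -0.035], [10, 0.2, 3.2, 0, 0, 0, -0.035], [10, 0.2, 3.2, 0, 0, 0, -0.035]])

```text
time: 19.35
tool_pos: [530.4, 146.7, 119.2]
tcp_rot: [179.8, 0.2, 57.4]
ft_force: [-1.0, 0.4, -2.7]
finger_gap: 12.3
```

Request:
servo_tool(motion=[[10, 0.1, 3.2, 0, 0, 0, -0.035], [10, 0.1, 3.2, 0, 0, 0, -0.035], [10, 0.1, 3.2, 0, 0, 0, -0.035], [10, 0.1, 3.2, 0, 0, 0, -0.035], [10, 0.1, 3.2, 0, 0, 0, -0.035], [10, 0.1, 3.2, 0, 0, 0, -0.035]])

```text
time: 19.95
tool_pos: [548.7, 136.3, 119.3]
tcp_rot: [179.8, 0.3, 70.3]
ft_force: [-0.3, 0.8, -2.4]
finger_gap: 12.3
```

```bash
python3 -c "from h import *;turn()"
```

```text
19.95 centre [580.6 224. ] corr tool [ 2.6 -0.2  0.8] tilt [0.004  0.0051 0.    ] yaw 70.3
```

Request:
servo_tool(motion=[[10, 0.3, 3.2, 0, 0, 0.001, -0.035], [10, 0.4, 3.2, 0, 0.001, 0.001, -0.035], [10, 0.4, 3.2, 0, 0.001, 0.001, -0.035], [10, 0.4, 3.2, 0, 0.001, 0.001, -0.035], [10, 0.4, 3.2, 0, 0, 0.001, -0.035], [10, 0.4, 3.2, 0, 0, 0, -0.035], [10, 0.3, 2.8, 0, 0, 0, -0.03], [10, 0.3, 2.3, 0, 0, 0, -0.025], [10, 0.2, 1.9, 0, 0, 0, -0.02], [10, 0.1, 0.9, 0, 0, 0, -0.01]])

```text
time: 20.95
tool_pos: [577.9, 131.2, 119.4]
tcp_rot: [179.9, 0.2, 88.6]
ft_force: [-0.9, 0.9, -2.7]
finger_gap: 12.2
```

```bash
python3 -c "from h import *;turn()"
```

```text
20.95 centre [580.8 224.5] corr tool [2.  0.5 0.8] tilt [0.0022 0.0033 0.    ] yaw 88.55
```

Request:
servo_tool(motion=[[10, 0.7, 1, 0, 0.001, 0.001, -0.01], [10, 0.7, 1, 0, 0.001, 0.001, -0.01], [10, 0.3, 0.5, 0, 0, 0.001, -0.003], [10, 0, 0, 0, 0, 0, 0], [10, 0, 0, 0, 0, 0, 0], [10, 0, 0, 0, 0, 0, 0], [10, 0, 0, 0, 0, 0, 0], [10, 0, 0, 0, 0, 0, 0]])

```text
time: 21.75
tool_pos: [580.5, 133.1, 119.3]
tcp_rot: [-180.0, 0.0, 90.0]
ft_force: [-0.7, -0.8, -2.4]
finger_gap: 12.3
```

```bash
python3 -c "
from h import *
turn();s=sense();print(s['tool_pos'],s['tcp_rot'],s['ft_force'],s['qd'].round(2))
im=snapshot('wrist');a=snapshot('scene')[150:400,270:570]
cv2.imwrite('pics/c8.png',np.hstack([cv2.resize(a,(480,400)),cv2.resize(im[:,60:560],(320,400))]))"
```

```text
21.75 centre [581.  226.4] corr tool [0.1 0.3 0.8] tilt [-0.0001  0.0001 -0.    ] yaw 89.98
[580.4821369  133.06655711 119.29690478] [-1.79993716e+02  7.37376586e-03  8.99763945e+01] [-0.69411753 -0.76850869 -2.42139846] [ 0.02 -0.1   0.13  0.1  -0.13  0.04]
```

View pics/c8.png

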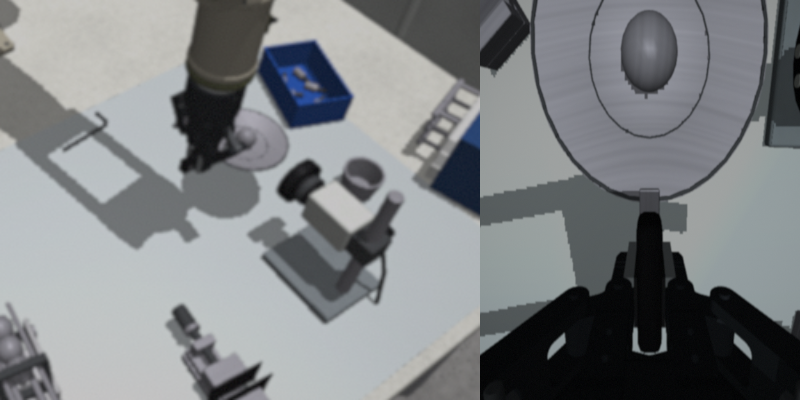

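The ball is still in the dish's middle (wrist crop (650,50)), the dish is level, and the handle is square to the camera's line of sight. Handing in.

```bash
python3 -c "from bench import *;print(hand_in())"
```

```text
the job is handed in; nothing more can be done
None
```

I carried out the whole task and handed it in at about 22 s of the 72 s allowed. `hand_in()` gives no verdict, so the pass itself is not confirmed.

- **Ball:** I pushed the paddle back with the dish's rim. The pictures right after the push show one ball in the dish and three still in the track. I took no closer look at the feeder after the paddle returned.
- **First look:** I held the dish still for about 1.5 s with the handle pointing straight away from the lens (yaw −0.1°). The wrist camera put the ball at about (581, 225, 126) mm. The lens face came out at about x = 677, y = 227.5 mm, good to roughly 5 mm, so the ball was about 96 mm in front of it.
- **Quarter turn:** I turned the dish on the spot, and its computed centre stayed within about 3 mm.
- **Final pose:** the yaw is 90.0° with tilt below 0.1°. The dish's centre is at (581.0, 226.4) mm and the ball about 126 mm up, in the dish's middle. Joint speeds are near zero.

No final check failed. The arm drifted a few millimetres during some of the earlier moves. I corrected the drift that mattered for the grasp, the push and the two looks.

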